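# Load the label printer and latch its lid

## Task

Load the shelf-label printer for the next batch of wide shelf labels: pick up the wide label cartridge and lower it (do not drop it) right down into the printer's open bay, drum to the back. Then swing the lid over it and press the lid's front edge down until it clicks fully shut. Leave the narrow cartridge and the other things on the counter where they are.

Things in the scene. Friction and masses are not known exactly. Their poses are not given: they have to be found in the camera images.
- printer: Grey desktop label printer, 200 deep (x) x 180 wide (y), 118 high with lid shut, fixed to the counter. Origin: centre of underside; front (display, buttons) at -x. Open bay: a pit x -37..+55, y -58..+58 mm, side rims bevelled, rim 75 mm above the counter, floor 30 mm above it; at x -37..-3 the floor is a step 43 mm up, over which only the cartridge's shallow snout fits
- printer_bay (a point): Point on the bay floor where the origin of the seated cartridge lies (12 mm behind the printer's middle, 30 mm above the counter); axes as the printer's. A seated cartridge has the printer's yaw (drum to +x), with 3 mm of play on every side
- lid (a joint): Lid angle, rad: 0 latched shut, 1.57 upright, stop at 1.80; hinge along printer y, stiff: above about 0.85 the lid stays where it is left, below 0.75 it sinks by itself at up to 1 rad/s until its tongue rests on a spring catch at about 0.08 (front edge 12 mm proud). About 8 to 10 N down on the pad drives it past the catch; it then snaps to 0 and stays. The front release button is not needed
- lid_hinge (a point): Middle of the lid's hinge line (88 mm behind the printer's middle, 80 mm above the counter); axes of the lid: with the lid shut, those of the printer. The lid is a hood, open below: x 0..-160 mm from the hinge, y -88..+88, z -2..+38 (outer face z = +38, sloping down from x = -138 to z = +17 at x = -160)
- lid_press (a point): Point on the outer face of the lid, on the dark pad near its front edge, 130 mm from the hinge, on the middle line: the place to press. With the lid shut it lies 118 mm above the counter
- lid_top_edge (a point): Middle of the lid's front edge, where the sloping front meets the upright front lip (158 mm from the hinge); with the lid open it is the uppermost edge
- wide_cartridge: Dark label cartridge, 110 wide (y), 86 deep (x -46..+40 mm), 76 high, about 0.26 kg. Origin: on its underside, below the grip fin. Round drum 52 mm high at +x (back); flat snout at -x (front), underside 16 and top 44 mm up. A ribbed grip fin, 20 mm thick (y), x -25..+29 mm, stands in the middle from the drum's top to 76 mm up: grip it across y
- narrow_cartridge: A like cartridge, only 62 mm wide, same fin: stays where it is. Origin as for the wide one
- kraft_carton: Plain kraft carton 50 x 70 x 55 mm, a bystander; origin: centre of its underside
- marker: Marker 135 mm long, lying, a bystander; origin: centre of its underside
- tape_measure: Tape measure 76 x 74 x 34 mm, a bystander; origin: centre of its underside
- clear_tape: Roll of clear tape 98 mm across, 48 high, lying flat, a bystander; origin: centre of its underside
- calculator: Calculator 130 x 80 mm, a bystander; origin: centre of its underside

How it is judged:
By the outcome, as a careful person would: the job done as asked, in the order asked, and still so for the second after the job is handed in, with the robot touching nothing.
It also fails if it takes over 58 s, if anything falls off the work surface, if the arm or the gripper's body presses on something with over 40 N, if the wrist force passes 120 N, or if a joint passes its speed limit or range.

## Robot

A 7-joint arm with a two-finger parallel gripper is mounted at the origin on a cart in front of the work surface, level with it; the furniture and walls round the work are solid. World frame = base frame: x ahead of the robot, y to its left, z up, the work surface at z = 0. Lengths are in mm, angles in degrees, forces in N, time in s.
With the tool pointing down it reaches from about 425 to 925 mm from the base axis. Payload 6.8 kg.
Tool frame: the origin (TCP) lies at the very end of the fingers, on their centre line; the grasp point (between the pads) lies 19 mm behind it; z points along the fingers, y is the line along which they close (so a half turn about z gives the same grasp; the last joint's range is limited). The gripper opens to 88 mm and grips with 3 to 60 N. Pads are 20 mm wide; open, the fingers measure 115 mm over their backs; the gripper's body (75 mm by 178 mm) begins 61 mm behind the grasp point.
Start: joints at [69.036, 27.33, 1.283, 89.118, -0.659, 63.558, -4.761], TCP at [172.102, -652.708, 222.664] pointing down, gripper open.
Joint ranges: [-169.35, 169.35], [-19.33, 120.38], [-80.79, 83.38], [13.8, 139.57], [-78.32, 258.32], [9.67, 109.79], [-169.56, 169.56]. Speed limits (degrees/s): [136.94, 136.94, 180, 180, 180, 180, 180].

## Interface

Orientations are given as [roll, pitch, yaw] about the fixed x, y, z axes, in that order (R = Rz(yaw) Ry(pitch) Rx(roll)).
In Python, from plant import arm gives the robot as it stands.
- The arm moves only by the tool drive_effector, called after "Request:" in YAML: its name, and indented under it one key for each argument. Schema: {"type":"object","properties":{"segments":{"type":"array","items":{"type":"number"},"minItems":4,"maxItems":32},"jaw":{"type":"number"},"grip_n":{"type":"number"},"only":{"type":"string"},"quiet":{"type":"boolean"},"lines":{"type":"string"}},"required":["segments"],"additionalProperties":false}. segments is one flat list of numbers that holds 1 to 8 rows one after another, with no inner brackets; each row has 4 numbers: dx, dy, dz in mm, then a turn about the tool's z in degrees; each row shifts and turns the commanded pose from where the row before left it, along the tool's axes as they then stand; what a row does not reach is not made up. A row lasts 1/10 s, in which the tool goes at most 50 mm and 8.59 degrees, less where a joint would pass 70% of its speed; a pose out of reach is approached as far as the arm can. jaw is the finger opening in mm, set as the call begins (left out keeps the last). The fingers move at their own pace and stop on an object; grip_n is the grip in N (left out, the last holds). Time passes only in rows, so rows that do not move let the fingers close. The tool returns the time, the measured TCP pose, the force, the opening and the grip force at its end. only (a regular expression) keeps the lines of the reply that match it, lines (a string "A,B") keeps lines A to B, and quiet returns only ok. Input that does not fit is refused with a message, and nothing moves.
- arm.get_obs(): the state, without advancing time (a new reading comes with each control period).
- arm.grab_frame(name): name is "side" or "top" or "wrist"; returns the picture (400x640x3 uint8, blue, green, red); there is no depth.
- arm.camera_model(name): a dict with "K" (3x3 intrinsics, pixels), "k1" (the pictures are not rectified: a ray, as slopes to the right and down, at radius r is drawn at 1 + k1 r^2 times it, then the intrinsics apply), "pose" (4x4, takes a point from camera to world coordinates). Camera axes: x right, y down, z forward; pixel columns grow to the right and rows downward; lengths in mm; the calibration is good to about 2 mm. A picture is of the moment at which its call begins: read the wrist's pose just before it. camera_model takes no time and is no camera call; for the wrist camera it gives the pose at the moment of the call.
- arm.hand_in(): hands the job in; it is judged then, once.
The state is a dict: "t": time; "joint_positions": joint angles; "dq": joint speeds; "effort": joint torques, N m; "tool_pos": TCP position; "ee_rot": TCP orientation; "force": force on the tool from outside, world axes, zero at the start; "torque": the same for the moment, N m; "grip_width": finger opening in mm; "gripper_force": force on a finger pad.
Only numpy, scipy, OpenCV 4.12 (cv2) and the standard library are available. Lean on these libraries where they do the work, as an engineer would, in place of code of your own. Each camera call takes 0.05 s, during which the arm holds its last target. There are 200 camera calls.

## Working session

There is one attempt and no reset: what is moved stays moved. The work goes in short steps, Python scripts to look and compute and a tool call to move; the robot and the scene stay as the last step left them, time stands still between calls to the robot, and variables do not carry over. Pictures are saved under pics/ and viewed, at most 10 in all, crops included, and the job is handed in when it is done.

```bash
ls; mkdir -p pics; cat > h.py <<'E'
import numpy as np, cv2
from plant import arm
def ray(name,u,v,cm=None):
    c=cm or arm.camera_model(name);K=np.array(c["K"]);P=np.array(c["pose"])
    d=np.array([(u-K[0,2])/K[0,0],(v-K[1,2])/K[1,1]]);s=d.copy()
    for _ in range(20): s=d/(1+c["k1"]*(s@s))
    return P[:3,3],P[:3,:3]@np.array([s[0],s[1],1])
def atz(name,u,v,z,cm=None):
    o,d=ray(name,u,v,cm);return o+d*(z-o[2])/d[2]
def proj(name,p,cm=None):
    c=cm or arm.camera_model(name);K=np.array(c["K"]);P=np.array(c["pose"])
    q=P[:3,:3].T@(np.array(p,float)-P[:3,3]);s=q[:2]/q[2];s=s*(1+c["k1"]*(s@s))
    return K[0,0]*s[0]+K[0,2],K[1,1]*s[1]+K[1,2]
E
python3 - <<'E'
from h import *
for n in("top","side"):
    cv2.imwrite(f"pics/{n}0.png",arm.grab_frame(n)); c=arm.camera_model(n); print(n,np.round(c["K"],1).tolist(),c["k1"],np.round(c["pose"],3).tolist())
o=arm.get_obs();print(o)
E
```

```text
pics
plant.py
top [[408.3, 0.0, 325.3], [0.0, 408.3, 191.0], [0.0, 0.0, 1.0]] -0.09429412841791761 [[-0.029, -0.994, 0.105, 454.44], [-1.0, 0.03, 0.009, 182.902], [-0.012, -0.104, -0.994, 1217.451], [0.0, 0.0, 0.0, 1.0]]
side [[427.0, 0.0, 318.9], [0.0, 427.0, 199.0], [0.0, 0.0, 1.0]] 0.0286679154088873 [[0.338, 0.8, -0.496, 1166.533], [0.941, -0.293, 0.169, -6.834], [-0.011, -0.524, -0.852, 1115.153], [0.0, 0.0, 0.0, 1.0]]
{'t': 0.1, 'joint_positions': array([69.03537074, 27.37230524,  1.28045316, 89.16864952, -0.66012776,
       63.55902483, -4.76037859]), 'dq': array([-0.03876667, -0.17626144,  0.00987472, -0.13417574, -0.01559524,
       -0.04761182, -0.04356001]), 'effort': array([ 4.89999162e-03, -5.84090853e+01,  1.54034883e+00, -2.73311841e+01,
       -5.42149041e-02,  1.31700767e-02,  4.58485704e-05]), 'tool_pos': array([ 171.95637558, -652.1920013 ,  221.79392939]), 'ee_rot': array([-1.79907533e+02,  5.77414747e-03,  1.47722218e+01]), 'force': array([-0.01077986, -0.21052334,  0.03769958]), 'torque': array([ 0.02780245, -0.04111777, -0.03220864]), 'gripper_force': 0.0, 'grip_width': 87.5957712347606}
```

View pics/top0.png

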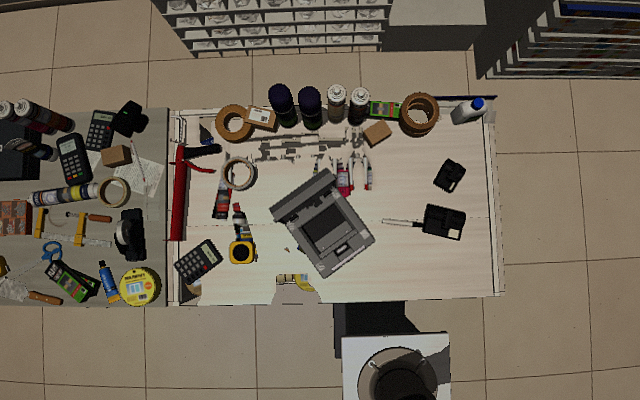

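View pics/side0.png

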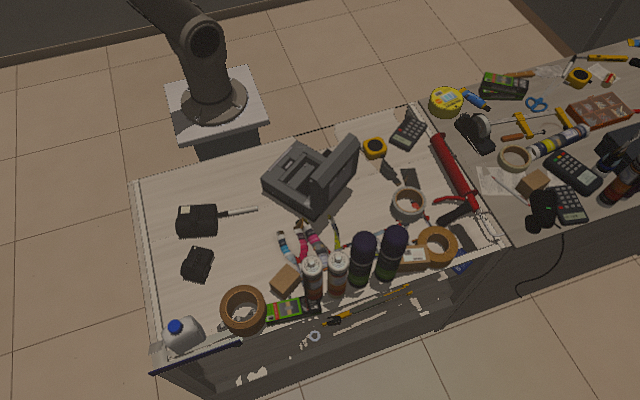

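The top view shows the printer at about (325,225), with its lid up at the upper-left. The wide cartridge is at about (444,222) and the narrow one at about (450,175). I'll enlarge both areas.

```bash
python3 - <<'E'
import cv2,numpy as np
a=cv2.imread("pics/top0.png")
g=lambda i:np.clip(255*(i/255.)**.6,0,255).astype(np.uint8)
b=cv2.resize(g(a[145:250,375:480]),None,fx=5.5,fy=5.5,interpolation=cv2.INTER_CUBIC)
cv2.imwrite("pics/c1.png",b)
b=cv2.resize(g(a[160:285,260:385]),None,fx=4.8,fy=4.8,interpolation=cv2.INTER_CUBIC)
cv2.imwrite("pics/c2.png",b)
E
```

```text
(no output)
```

View pics/c1.png

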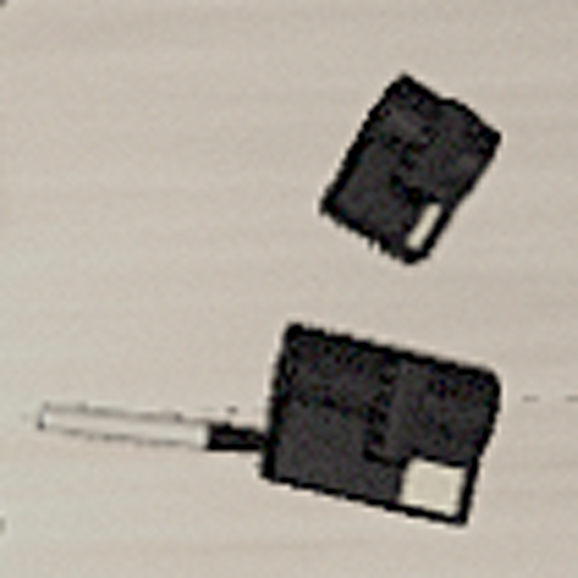

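View pics/c2.png

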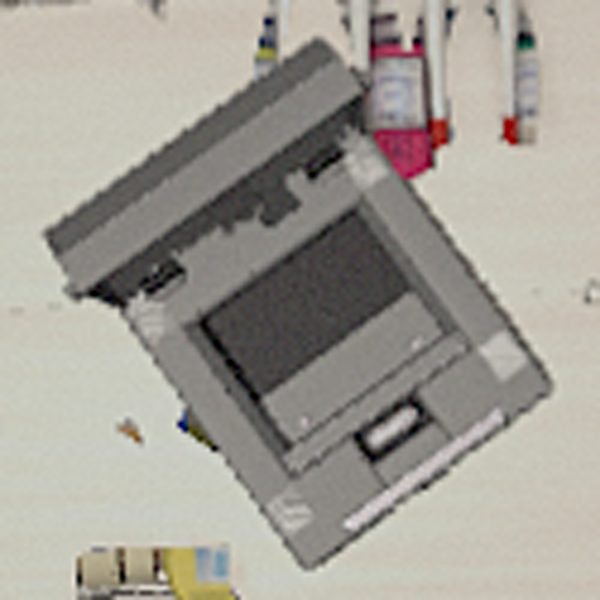

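c1 shows the wide cartridge with its snout and white label towards the bottom: corners (265,478), (465,522), (498,375), (292,325). c2 shows the printer's front corners at (305,570) and (550,385), the pit's back corners at (205,320) and (360,210), and the step edge at (258,397)–(413,290). Next I fit both poses.

```bash
cat >> h.py <<'E'
from scipy.optimize import least_squares
def fit(name,mp,px,x0,cm=None,z0=0):
    cm=cm or arm.camera_model(name)
    def f(s):
        c,n=np.cos(s[2]),np.sin(s[2])
        return np.concatenate([np.array(proj(name,(s[0]+c*p[0]-n*p[1],s[1]+n*p[0]+c*p[1],p[2]+z0),cm))-q for p,q in zip(mp,px)])
    r=least_squares(f,x0,x_scale=[100,100,.1]);return r.x[0],r.x[1],np.degrees(r.x[2]),np.round(r.fun.reshape(-1,2),1).tolist()
E
python3 - <<'E'
from h import *
c2=lambda p:np.array(p)/4.8+[260,160]
c1=lambda p:np.array(p)/5.5+[375,145]
print(fit("top",[(-100,90,70),(-100,-90,70),(55,58,32),(55,-58,32),(-3,58,43),(-3,-58,43)],[c2(p) for p in[(305,570),(550,385),(205,320),(360,210),(258,397),(413,290)]],[450,180,.6]))
print(fit("top",[(-46,55,16),(-46,-55,44),(40,55,26),(40,-55,26)],[c1(p) for p in[(265,478),(465,522),(292,325),(498,375)]],[480,-160,-.2]))
print(atz("top",444,222,40))
c=arm.camera_model("wrist");print(np.round(c["K"],1).tolist(),c["k1"],np.round(c["pose"],3).tolist())
E
```

Request:
drive_effector:
  segments: [20,-18,0,0,30,-28,0,0,30,-28,0,0,30,-28,0,0,30,-28,0,0,30,-28,0,0,30,-28,0,0,30,-28,0,0]
  jaw: 88

```text
t: 0.9
tool_pos: [340.4, -385.5, 222.5]
ee_rot: [-180.0, 0.0, 14.8]
force: [0.7, -0.0, -0.3]
grip_width: 88.0
gripper_force: 0.0
```

Request:
drive_effector:
  segments: [30,-28,0,0,30,-28,0,0,30,-28,0,0,30,-28,0,0,30,-28,0,0,20,-24,0,0,10,-20,0,0,0,0,0,0]

```text
t: 1.7
tool_pos: [467.8, -159.8, 222.5]
ee_rot: [-179.9, -0.0, 15.1]
force: [-0.1, -0.3, 0.2]
grip_width: 87.7
gripper_force: 0.0
```

Request:
drive_effector:
  segments: [0,0,0,-4,0,0,0,-8.5,0,0,0,-8.5,0,0,0,-8.5,0,0,0,-8.5,0,0,0,-8.5,0,0,0,-8.5,0,0,0,-8.5]

```text
t: 2.5
tool_pos: [466.3, -164.9, 222.4]
ee_rot: [-180.0, 0.0, 78.5]
force: [0.3, 0.2, -0.1]
grip_width: 87.8
gripper_force: 0.0
```

Request:
drive_effector:
  segments: [0,0,0,-8.5,0,0,0,-8.5,0,0,0,-8.5,0,0,0,-8.5,0,0,0,-8.5,0,0,0,-8.5,0,0,0,-8.5,0,0,0,-8.5]

```text
t: 3.3
tool_pos: [466.3, -164.9, 222.4]
ee_rot: [-180.0, -0.0, 146.5]
force: [-0.7, 0.0, -0.3]
grip_width: 88.0
gripper_force: 0.0
```

```bash
python3 -c "
from h import *
print(arm.get_obs()['joint_positions'])"
```

```text
[ 42.12885106  13.37584158 -34.23886233 111.42669212   8.88598973
  57.80919511  60.35984855]
```

Request:
drive_effector:
  segments: [0,0,0,-8.5,0,0,0,-8.5,0,0,0,0]

```text
t: 3.6
tool_pos: [466.4, -164.8, 222.3]
ee_rot: [-180.0, -0.0, 163.2]
force: [-0.2, 0.7, -0.5]
grip_width: 87.6
gripper_force: 0.0
```

```bash
python3 - <<'E'
from h import *
import pickle
c=arm.camera_model("wrist");im=arm.grab_frame("wrist");pickle.dump(c,open("w1.pkl","wb"))
print(proj("wrist",(480,-152,76),c))
im=np.clip(255*(im/255.)**.5,0,255).astype(np.uint8)
cv2.imwrite("pics/w1.png",im)
E
```

```text
(np.float64(335.44433014209096), np.float64(196.7956810495374))
```

View pics/w1.png

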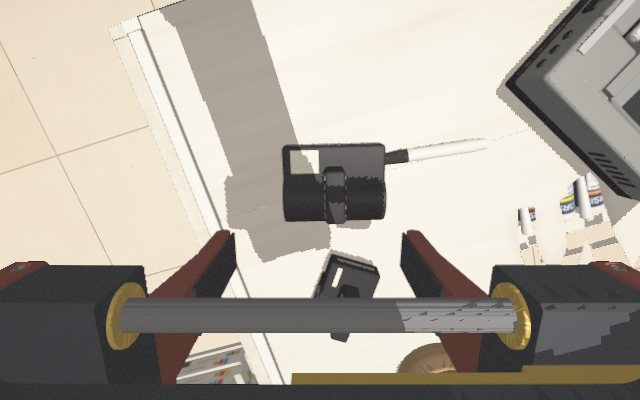

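The wrist view shows the wide cartridge: snout corners at (283,146) and (384,145), fin top from about (335,167) to (336,223), and the drum's back at row 220.

```bash
python3 - <<'E'
from h import *
import pickle
c=pickle.load(open("w1.pkl","rb"))
a=fit("wrist",[(-46,-55,44),(-46,55,44),(-25,0,76),(29,0,76),(38,-55,34),(38,55,34)],[(283,146),(384,145),(335.5,167),(336.5,223),(285,220),(385.5,218.5)],[480,-152,-.25],c);print(a)
im=cv2.imread("pics/w1.png")
b=cv2.resize(im[130:240,270:400],None,fx=5,fy=5,interpolation=cv2.INTER_CUBIC)
y=np.radians(a[2]);R=np.array([[np.cos(y),-np.sin(y)],[np.sin(y),np.cos(y)]])
def P(p):
    q=R@p[:2]+a[:2];u=proj("wrist",(*q,p[2]),c);return tuple(int(round((u[i]+.5-[270,130][i])*5)) for i in(0,1))
for L in([(-46,-55,44),(-46,55,44)],[(-25,-10,76),(-25,10,76),(29,10,76),(29,-10,76),(-25,-10,76)],[(14,-55,52),(14,55,52)]):
    for p,q in zip(L,L[1:]): cv2.line(b,P(p),P(q),(0,255,0),1)
cv2.imwrite("pics/w1c.png",b)
E
```

```text
(np.float64(478.6701283713239), np.float64(-150.99488382614146), np.float64(-15.364786816054934), [[-2.4, -0.5], [3.6, -2.1], [0.3, 2.7], [-0.1, 0.5], [0.6, -0.1], [-2.0, -0.8]])
```

View pics/w1c.png

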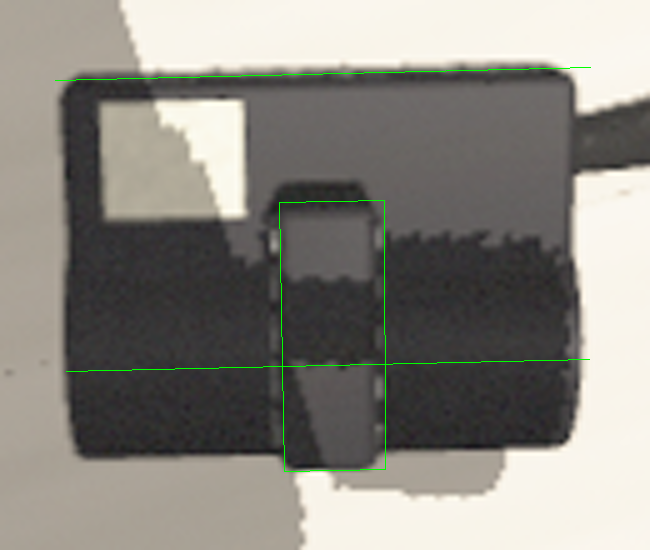

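Request:
drive_effector:
  segments: [-3,6,10,-1.5,-5.3,10,25,0,0,0,30,0,0,0,30,0,0,0,30,0,0,0,20,0,0,0,10,0,0,0,0,0]
  jaw: 60

```text
t: 4.45
tool_pos: [478.6, -149.7, 66.2]
ee_rot: [180.0, -0.2, 164.8]
force: [0.3, 0.1, 0.4]
grip_width: 59.9
gripper_force: 0.0
```

Request:
drive_effector:
  segments: [0,0,5,0,0,0,4,0,0,0,2,0,0,0,0,0]

```text
t: 4.85
tool_pos: [479.5, -150.3, 56.8]
ee_rot: [-180.0, 0.0, 164.8]
force: [0.2, 0.1, -0.3]
grip_width: 60.0
gripper_force: 0.0
```

Request:
drive_effector:
  segments: [0,0,0,0,0,0,0,0,0,0,0,0,0,0,0,0,0,0,0,0,0,0,0,0]
  jaw: 10
  grip_n: 35

```text
t: 5.45
tool_pos: [479.4, -150.4, 56.7]
ee_rot: [-180.0, -0.0, 164.8]
force: [-0.7, -0.4, 1.1]
grip_width: 19.4
gripper_force: 35.0
```

Request:
drive_effector:
  segments: [0,0,-5,0,0,0,-15,0,0,0,-30,0,0,0,-35,0,0,0,-35,0,0,0,-30,0,0,0,-10,0,0,0,0,0]

```text
t: 6.25
tool_pos: [480.1, -150.3, 218.1]
ee_rot: [-180.0, 0.2, 164.8]
force: [0.5, -0.6, -3.9]
grip_width: 19.8
gripper_force: 35.0
```

Request:
drive_effector:
  segments: [0,15,0,0,0,30,0,0,0,40,-5,0,0,40,-5,0,0,40,-5,0,0,40,-5,0,0,30,0,0,0,8,0,0]

```text
t: 7.05
tool_pos: [542.4, 88.7, 235.0]
ee_rot: [179.9, -0.2, 165.1]
force: [0.4, 0.1, -2.7]
grip_width: 19.7
gripper_force: 35.0
```

Request:
drive_effector:
  segments: [0,0,0,-5,0,0,0,-8,0,0,0,-8.5,0,0,0,-8.5,0,0,0,-8.5,0,0,0,-6,0,0,0,-4.3,0,0,0,0]

```text
t: 7.85
tool_pos: [542.3, 83.0, 234.8]
ee_rot: [179.9, -0.2, -146.4]
force: [0.0, 0.3, -2.7]
grip_width: 19.7
gripper_force: 35.0
```

```bash
python3 - <<'E'
from h import *
import pickle
cm=arm.camera_model("top")
for p in[(45,235),(320,40),(75,290),(365,90)]:
    u=np.array(p)/4.8+[260,160]
    for z in(200,240):
        q=atz("top",*u,z,cm)[:2]-[464,185];y=np.radians(33.6);print(p,z,np.round([q@[np.cos(y),np.sin(y)],q@[-np.sin(y),np.cos(y)]],1))
c=arm.camera_model("wrist");im=arm.grab_frame("wrist");pickle.dump(c,open("w2.pkl","wb"))
im=np.clip(255*(im/255.)**.5,0,255).astype(np.uint8)
cv2.imwrite("pics/w2.png",im)
E
```

```text
(45, 235) 200 [129.   91.8]
(45, 235) 240 [123.6  88.3]
(320, 40) 200 [129.9 -84.5]
(320, 40) 240 [124.4 -81.1]
(75, 290) 200 [96.4 95.2]
(75, 290) 240 [92.3 91.6]
(365, 90) 200 [ 94.6 -88.4]
(365, 90) 240 [ 90.5 -84.8]
```

View pics/w2.png

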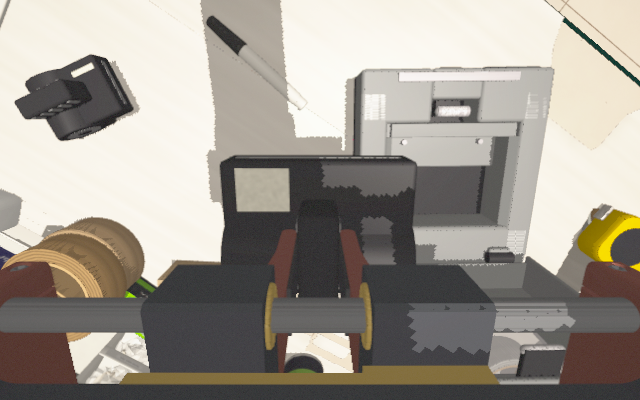

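The wrist view shows the held cartridge (snout corners near (222,160) and (414,160)) and the printer to its right, with front corners (362,70) and (553,68). I'll overlay the printer model on an enlarged crop to check its pose.

```bash
cat > ov.py <<'E'
from h import *
import pickle,sys
c=pickle.load(open("w2.pkl","rb"));im=cv2.imread("pics/w2.png")
X,Y,W=map(float,sys.argv[1:4]);ox,oy,s=345,55,3.6
b=cv2.resize(im[oy:oy+165+55,ox:ox+220],None,fx=s,fy=s,interpolation=cv2.INTER_CUBIC)[:600]
y=np.radians(W);R=np.array([[np.cos(y),-np.sin(y)],[np.sin(y),np.cos(y)]])
def P(p):
    q=R@p[:2]+[X,Y];u=proj("wrist",(*q,p[2]),c);return tuple(int(round((u[i]+.5-[ox,oy][i])*s)) for i in(0,1))
G,Rd,B=(0,220,0),(0,0,255),(255,0,0)
for L,col in(([(-100,-90,75),(-100,90,75),(100,90,75)],G),([(-37,-58,75),(-37,58,75),(55,58,75),(55,-58,75),(-37,-58,75)],Rd),([(-3,-58,43),(-37,-58,43),(-37,58,43),(-3,58,43),(-3,-58,43)],B),([(-3,-58,30),(-3,58,30),(55,58,30),(55,-58,30),(-3,-58,30)],G)):
    for p,q in zip(L,L[1:]): cv2.line(b,P(p),P(q),col,1)
cv2.imwrite(sys.argv[4],b)
E
python3 ov.py 464 185 33.6 pics/o1.png
```

```text
(no output)
```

View pics/o1.png

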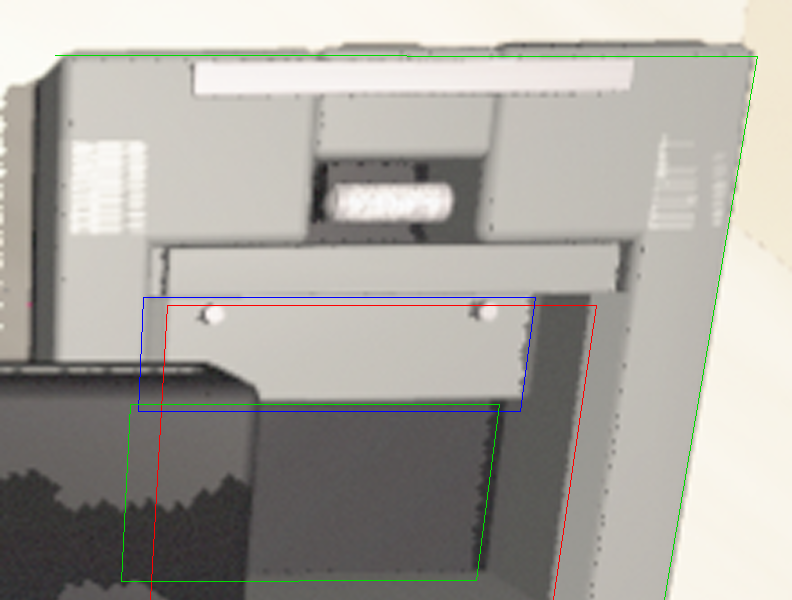

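```bash
python3 - <<'E'
from h import *
import pickle
c=pickle.load(open("w2.pkl","rb"));k=lambda p:np.array(p)/3.6+[345-.5,55-.5]
mp=[(-37,58,43),(-3,58,43),(55,58,30),(-100,90,75),(-100,-90,75)]
px=[k(p) for p in[(532,295),(522,402),(485,571),(755,54),(58,55)]]
print(fit("wrist",mp[:3],px[:3],[464,185,.58],c));print(fit("wrist",mp,px,[464,185,.58],c))
t=np.array([542.3,83.0]);w=np.radians(-146.4+180);R=np.array([[np.cos(w),-np.sin(w)],[np.sin(w),np.cos(w)]])
zb=234.8-56.7
for p in[(-46,-55,44),(-46,55,44),(-46,-55,16),(-46,55,16),(-25,-10,76),(-25,10,76)]:
    q=t+R@(np.array(p[:2]));print(p,np.round(proj("wrist",(*q,p[2]+zb),c),1))
im=cv2.imread("pics/w2.png");b=cv2.resize(im[145:260,210:430],None,fx=3.6,fy=3.6,interpolation=cv2.INTER_CUBIC);cv2.imwrite("pics/h1.png",b)
E
```

```text
(np.float64(464.16270426165806), np.float64(185.584514143863), np.float64(35.997100080165225), [[0.0, -1.4], [-0.1, 0.6], [0.1, 0.9]])
(np.float64(462.93633411609585), np.float64(185.08716192840348), np.float64(34.11423354920285), [[1.4, -0.8], [0.2, 1.2], [-1.3, 1.5], [0.6, -1.2], [-0.9, 0.1]])
(-46, -55, 44) [216.3 160.4]
(-46, 55, 44) [421.6 160.2]
(-46, -55, 16) [229.8 154. ]
(-46, 55, 16) [407.8 153.9]
(-25, -10, 76) [297.4 215.8]
(-25, 10, 76) [341.2 215.8]
```

View pics/h1.png

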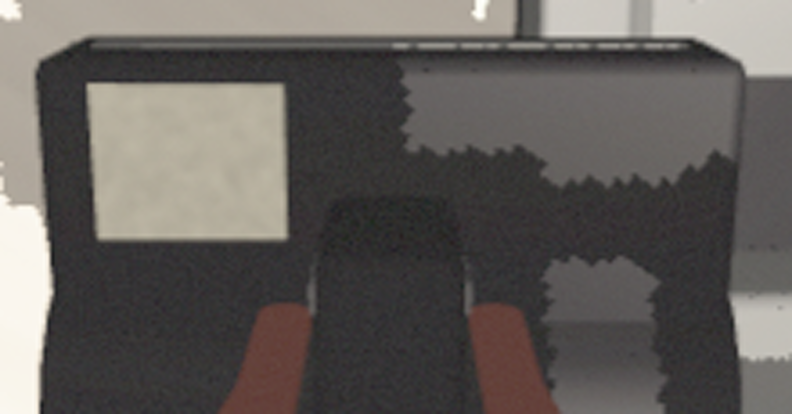

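Request:
drive_effector:
  segments: [-1,12,0,-0.3,-1.7,25,0,0,0,35,0,0,0,30,0,0,0,20,0,0,0,7,10,0,0,0,20,0,0,0,20,0]

```text
t: 8.7
tool_pos: [473.7, 192.6, 185.5]
ee_rot: [-180.0, 0.0, -146.2]
force: [0.6, -0.2, -3.0]
grip_width: 19.9
gripper_force: 35.0
```

Request:
drive_effector:
  segments: [0,0,20,0,0,0,12,0,0,0,5,0,0,0,0,0,0,0,0,0]

```text
t: 9.2
tool_pos: [474.1, 193.2, 150.2]
ee_rot: [-180.0, 0.1, -146.1]
force: [0.9, -0.2, -3.0]
grip_width: 19.9
gripper_force: 35.0
```

Request:
drive_effector:
  segments: [2.2,-0.7,4,0,0,0,6,0,0,0,8,0,0,0,8,0,0,0,6,0,0,0,3,0,0,0,0,0]

```text
t: 9.9
tool_pos: [471.9, 191.1, 114.1]
ee_rot: [180.0, -0.1, -146.1]
force: [-1.0, 0.3, -3.1]
grip_width: 19.6
gripper_force: 35.0
```

Request:
drive_effector:
  segments: [0,0,4,0,0,0,5,0,0,0,5,0,0,0,4,0,0,0,3,0,0,0,2,0,0,0,0,0]

```text
t: 10.6
tool_pos: [472.1, 191.1, 91.4]
ee_rot: [180.0, -0.0, -146.1]
force: [-0.1, -0.3, -2.3]
grip_width: 19.6
gripper_force: 35.0
```

Request:
drive_effector:
  segments: [0,0,2,0,0,0,1.5,0,0,0,1,0,0,0,0,0]

```text
t: 11.0
tool_pos: [472.2, 191.0, 87.1]
ee_rot: [-180.0, -0.0, -146.1]
force: [-0.1, 0.1, -2.7]
grip_width: 19.5
gripper_force: 35.0
```

Request:
drive_effector:
  segments: [0,0,1,0,0,0,0.6,0,0,0,0,0]

```text
t: 11.3
tool_pos: [472.3, 191.2, 86.6]
ee_rot: [-179.9, -0.0, -146.1]
force: [-3.5, -3.2, 10.7]
grip_width: 19.7
gripper_force: 35.0
```

Request:
drive_effector:
  segments: [0,0,-0.5,0,0,0,0,0,0,0,0,0,0,0,0,0]
  jaw: 50

```text
t: 11.7
tool_pos: [472.4, 191.2, 86.1]
ee_rot: [180.0, 0.0, -146.1]
force: [0.5, 0.5, -0.3]
grip_width: 47.8
gripper_force: 0.0
```

Request:
drive_effector:
  segments: [0,0,-10,0,0,0,-25,0,0,0,-35,0,0,0,-40,0,0,0,-40,0,0,0,-30,0,0,0,-15,0,0,0,0,0]

```text
t: 12.5
tool_pos: [473.1, 191.7, 282.9]
ee_rot: [-179.9, 0.2, -146.1]
force: [0.5, -1.3, -1.4]
grip_width: 49.7
gripper_force: 0.0
```

```bash
python3 - <<'E'
from h import *
im=arm.grab_frame("wrist")
im=np.clip(255*(im/255.)**.5,0,255).astype(np.uint8)
cv2.imwrite("pics/w3.png",im)
E
```

```text
(no output)
```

View pics/w3.png

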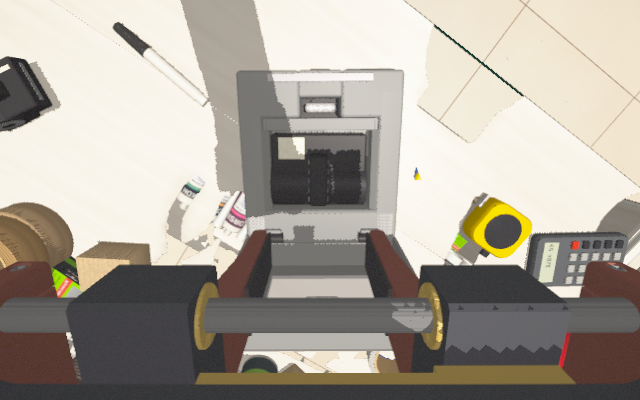

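The cartridge sits squarely in the bay, at about (320,175), drum to the back. The lid stands upright behind it. Next I go behind the lid.

Request:
drive_effector:
  segments: [-10,0,0,0,-25,0,0,0,-30,0,0,0,-30,0,0,0,-30,0,0,0,-20,0,0,0,-8,0,0,0,0,0,0,0]
  jaw: 0

```text
t: 13.35
tool_pos: [599.1, 277.0, 278.8]
ee_rot: [179.9, -0.2, -146.1]
force: [-0.1, 0.2, -0.2]
grip_width: 0.4
gripper_force: 0.0
```

Request:
drive_effector:
  segments: [0,0,15,0,0,0,25,0,0,0,20,0,0,0,10,0,0,0,3,0,0,0,0,0]

```text
t: 13.95
tool_pos: [599.1, 276.1, 208.1]
ee_rot: [-180.0, -0.0, -146.1]
force: [-0.6, -0.0, -0.4]
grip_width: 0.5
gripper_force: 0.0
```

```bash
python3 - <<'E'
from h import *
o=arm.get_obs();p=o["tool_pos"][:2]-[463.3,185.1];w=np.radians(33.9);print(p@[np.cos(w),np.sin(w)],p@[-np.sin(w),np.cos(w)],o["joint_positions"])
E
```

```text
163.43971022421835 -0.20582275079341628 [  3.5682999   35.25194711 -50.31870402  89.65725295  28.48704737
  68.68716596  71.72514526]
```

Request:
drive_effector:
  segments: [8,0,0,0,10,0,0,0,8,0,0,0,8,0,0,0,8,0,0,0,8,0,0,0,8,0,0,0,4,0,0,0]

```text
t: 14.75
tool_pos: [547.1, 241.2, 208.0]
ee_rot: [-180.0, -0.0, -146.1]
force: [0.5, 0.3, 0.8]
grip_width: 0.3
gripper_force: 0.5
```

Request:
drive_effector:
  segments: [6,0,0,0,8,0,0,0,8,0,0,0,8,0,1,0,6,0,1,0,0,0,0,0]

```text
t: 15.35
tool_pos: [517.0, 221.0, 205.8]
ee_rot: [-180.0, -0.1, -146.1]
force: [0.5, 0.1, -0.1]
grip_width: 0.4
gripper_force: 0.0
```

```bash
cat > lid.py <<'E'
from h import *
import sys
def lp(th,x,y,z):
    X=88+x*np.cos(th)+z*np.sin(th);Z=80-x*np.sin(th)+z*np.cos(th)
    w=np.radians(33.9);return (463.3+X*np.cos(w)-y*np.sin(w),185.1+X*np.sin(w)+y*np.cos(w),Z)
def poly(th,cm):
    P=[lp(th,x,y,z) for y in(-88,88) for x,z in((0,-2),(-160,-2),(-160,17),(-138,38),(0,38))]
    return cv2.convexHull(np.array([proj("side",p,cm) for p in P],np.float32))
if __name__=="__main__":
    cm=arm.camera_model("side");a=cv2.imread("pics/side0.png");b=arm.grab_frame("side");cv2.imwrite(sys.argv[1],b)
    d=np.abs(a.astype(int)-b).sum(2)>40
    m0=np.zeros(d.shape,np.uint8);cv2.fillPoly(m0,[poly(1.6,cm).astype(int)],1)
    print("changed in old lid area",d[m0>0].mean())
    for th in np.arange(0,1.71,.1):
        m=np.zeros(d.shape,np.uint8);cv2.fillPoly(m,[poly(th,cm).astype(int)],1)
        e=cv2.morphologyEx(m,cv2.MORPH_GRADIENT,np.ones((3,3)))>0
        g=cv2.cvtColor(b,6);G=np.hypot(cv2.Sobel(g,5,1,0),cv2.Sobel(g,5,0,1))
        print(round(th,2),"edge",round(G[e].mean()),"gray mean/std",round(g[m>0].mean(),1),round(g[m>0].std(),1))
E
python3 lid.py pics/s1.png
```

```text
changed in old lid area 0.5588357588357589
0.0 edge 53 gray mean/std 58.9 24.7
0.1 edge 59 gray mean/std 59.5 25.4
0.2 edge 68 gray mean/std 60.0 26.1
0.3 edge 72 gray mean/std 60.2 26.7
0.4 edge 68 gray mean/std 60.3 27.2
0.5 edge 56 gray mean/std 59.3 26.5
0.6 edge 51 gray mean/std 58.6 26.1
0.7 edge 50 gray mean/std 57.9 25.6
0.8 edge 42 gray mean/std 57.1 24.8
0.9 edge 55 gray mean/std 57.0 24.5
1.0 edge 87 gray mean/std 57.0 24.2
1.1 edge 79 gray mean/std 58.4 25.2
1.2 edge 61 gray mean/std 61.0 27.6
1.3 edge 53 gray mean/std 65.4 30.6
1.4 edge 51 gray mean/std 71.2 32.8
1.5 edge 64 gray mean/std 76.9 33.6
1.6 edge 56 gray mean/std 80.7 34.4
1.7 edge 56 gray mean/std 81.3 35.4
```

The side picture's edge score peaks at a lid angle of 1.0, which matches the push of about 1.05 rad. I continue pushing.

Request:
drive_effector:
  segments: [6,0,2,0,8,0,3,0,8,0,3,0,8,0,3,0,8,0,4,0,6,0,3,0,0,0,0,0,0,0,0,0]

```text
t: 16.2
tool_pos: [481.4, 197.1, 188.1]
ee_rot: [-180.0, 0.0, -146.1]
force: [-0.3, 0.4, -1.5]
grip_width: 0.5
gripper_force: 0.0
```

Request:
drive_effector:
  segments: [0,0,0,0,0,0,0,0,0,0,0,0,0,0,0,0,0,0,0,0,0,0,0,0]

```text
t: 16.8
tool_pos: [481.4, 197.3, 188.0]
ee_rot: [180.0, -0.0, -146.1]
force: [-0.6, 0.8, 0.9]
grip_width: 0.4
gripper_force: 0.0
```

```bash
python3 lid.py pics/s2.png
```

```text
changed in old lid area 0.7147609147609147
0.0 edge 58 gray mean/std 71.6 31.4
0.1 edge 79 gray mean/std 71.4 31.3
0.2 edge 78 gray mean/std 71.7 31.6
0.3 edge 68 gray mean/std 72.4 32.2
0.4 edge 67 gray mean/std 73.0 32.7
0.5 edge 69 gray mean/std 73.1 32.9
0.6 edge 61 gray mean/std 74.3 33.3
0.7 edge 60 gray mean/std 75.3 33.6
0.8 edge 55 gray mean/std 76.6 33.9
0.9 edge 38 gray mean/std 78.3 34.4
1.0 edge 40 gray mean/std 81.1 34.6
1.1 edge 49 gray mean/std 85.0 34.6
1.2 edge 69 gray mean/std 88.5 34.3
1.3 edge 73 gray mean/std 90.6 34.4
1.4 edge 75 gray mean/std 91.5 35.1
1.5 edge 88 gray mean/std 90.3 36.4
1.6 edge 91 gray mean/std 89.3 37.7
1.7 edge 105 gray mean/std 86.4 38.6
```

Request:
drive_effector:
  segments: [8,0,0,0,15,0,0,0,18,0,0,0,14,0,0,0,7,0,0,0,0,0,0,0]

```text
t: 17.45
tool_pos: [429.4, 161.9, 188.2]
ee_rot: [-179.9, -0.0, -146.2]
force: [-0.1, -1.0, 0.2]
grip_width: 0.1
gripper_force: 0.0
```

Request:
drive_effector:
  segments: [0,0,10,0,0,0,15,0,0,0,15,0,0,0,8,0,0,0,3,0,0,0,0,0]

```text
t: 18.05
tool_pos: [429.5, 162.9, 136.4]
ee_rot: [180.0, -0.1, -146.1]
force: [-0.1, 0.6, 0.3]
grip_width: 0.4
gripper_force: 0.0
```

Request:
drive_effector:
  segments: [0,0,2,0,0,0,2,0,0,0,2,0,0,0,2,0,0,0,0,0]

```text
t: 18.55
tool_pos: [430.1, 162.7, 129.1]
ee_rot: [-180.0, 0.0, -146.1]
force: [-0.0, -0.2, 2.1]
grip_width: 0.5
gripper_force: 0.8
```

Request:
drive_effector:
  segments: [0,0,1.5,0,0,0,1.5,0,0,0,1.5,0,0,0,1.5,0,0,0,0,0]

```text
t: 19.05
tool_pos: [429.9, 162.6, 122.9]
ee_rot: [-180.0, 0.0, -146.1]
force: [0.6, 0.3, 0.5]
grip_width: 0.1
gripper_force: 0.0
```

Request:
drive_effector:
  segments: [0,0,1.5,0,0,0,1.5,0,0,0,1,0,0,0,0,0]

```text
t: 19.45
tool_pos: [429.8, 162.7, 118.9]
ee_rot: [180.0, -0.0, -146.1]
force: [-0.0, -0.1, -0.6]
grip_width: 0.7
gripper_force: 0.0
```

Request:
drive_effector:
  segments: [0,0,1,0,0,0,1,0,0,0,0,0]

```text
t: 19.75
tool_pos: [430.1, 162.8, 118.1]
ee_rot: [-179.9, -0.0, -146.1]
force: [-4.0, -3.1, 15.1]
grip_width: 0.3
gripper_force: 7.6
```

Request:
drive_effector:
  segments: [0,0,0.5,0,0,0,0.5,0,0,0,0,0]

```text
t: 20.05
tool_pos: [430.1, 162.8, 117.9]
ee_rot: [-179.9, -0.0, -146.1]
force: [-7.4, -3.9, 26.9]
grip_width: 0.5
gripper_force: 13.5
```

Request:
drive_effector:
  segments: [0,0,-5,0,0,0,-20,0,0,0,-35,0,0,0,-35,0,0,0,-20,0,0,0,-5,0,0,0,0,0,0,0,0,0]

```text
t: 20.85
tool_pos: [429.3, 162.1, 234.9]
ee_rot: [180.0, -0.1, -146.1]
force: [-0.0, 0.7, 0.1]
grip_width: 0.6
gripper_force: 0.0
```

```bash
python3 lid.py pics/s3.png | head -6; python3 - <<'E'
from h import *
a=cv2.imread("pics/top0.png");b=arm.grab_frame("top");cv2.imwrite("pics/top1.png",b)
d=(np.abs(a.astype(int)-b).sum(2)>60).astype(np.uint8);d=cv2.morphologyEx(d,cv2.MORPH_OPEN,np.ones((3,3)))
n,l,s,c=cv2.connectedComponentsWithStats(d)
for i in range(1,n):
    if s[i][4]>15: print(s[i])
A,B=[cv2.cvtColor(i,6)[140:265,378:475] for i in(a,b)]
print("dark px narrow",(A[:50]<60).sum(),(B[:50]<60).sum(),"marker strip diff",np.abs(a[210:232,380:420].astype(int)-b[210:232,380:420]).mean())
E
```

```text
changed in old lid area 0.6881496881496881
0.0 edge 90 gray mean/std 76.7 28.1
0.1 edge 84 gray mean/std 78.3 28.2
0.2 edge 88 gray mean/std 79.9 28.5
0.3 edge 83 gray mean/std 81.7 28.8
0.4 edge 79 gray mean/std 82.8 29.0
[ 269  168   68   62 1676]
[332 192   8   7  42]
[299 202  42  39 792]
[ 422  203   44   38 1112]
[  328   204   219   196 13641]
[340 216   5   5  23]
[334 223   5   4  17]
[361 229   8  10  61]
[315 233  17  15 100]
[331 236  26  26 232]
[298 243  27  39 451]
[315 249   6   6  28]
[428 390   8  10  35]
[413 395   5   5  24]
dark px narrow 624 622 marker strip diff 4.361363636363636
```

Only the lid, the wide cartridge's old place and the arm have changed. Before handing in, I probe down to 4 mm above the shut height; an unlatched lid would touch at about 128 mm.

Request:
drive_effector:
  segments: [0,0,20,0,0,0,30,0,0,0,30,0,0,0,20,0,0,0,8,0,0,0,3,0,0,0,1,0,0,0,0,0]

```text
t: 21.75
tool_pos: [430.4, 163.0, 124.7]
ee_rot: [-180.0, 0.1, -146.1]
force: [0.7, -0.3, 0.4]
grip_width: 0.2
gripper_force: 0.0
```

Request:
drive_effector:
  segments: [0,0,-10,0,0,0,-25,0,0,0,-30,0,0,0,-25,0,0,0,-10,0,0,0,0,0]

```text
t: 22.35
tool_pos: [430.9, 162.9, 225.7]
ee_rot: [-179.9, 0.2, -146.2]
force: [-0.4, -0.1, -0.3]
grip_width: 0.4
gripper_force: 0.0
```

No force at 124.7 mm, where contact was felt at about 129 mm before the press, so the lid is latched.

```bash
python3 -c "
from plant import arm
print(arm.hand_in())"
```

```text
the job is handed in; nothing more can be done
None
```

I lowered the wide cartridge into the bay with its drum to the back, swung the lid over and pressed it shut, and the job is handed in; a probe at 124.7 mm met no lid, so it is latched, and the top camera showed nothing else moved.

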